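# Clamp a bearing in the self-centring V fixture

### The arm

A 7-joint arm with a two-finger parallel gripper is mounted at the origin on a cart in front of the work surface, level with it; the furniture and walls round the work are solid. World frame = base frame: x ahead of the robot, y to its left, z up, the work surface at z = 0. Lengths are in m, angles in rad, forces in N, time in s.
With the tool pointing down it reaches from about 0.4 to 0.85 m from the base axis. Payload 4.5 kg.
Tool frame: the origin (TCP) lies at the very end of the fingers, on their centre line; the grasp point (between the pads) lies 19 mm behind it (r.grip_point_offset is the distance from the TCP to the grasp point, in m); y points along the fingers, x is the direction in which the jaws open and shut, and the axes are right-handed (so a half turn about y gives the same grasp; the last joint's range is limited). The gripper opens to 88 mm and grips with 3 to 60 N. Pads are 18 mm wide; open, the fingers measure 123 mm over their backs; the gripper's body (75 mm by 187 mm) begins 45 mm behind the grasp point.
Start: joints at [-1.283, 0.689, -0.195, 1.565, 0.157, 0.902, -0.215], TCP at [0.157, 0.605, 0.239] pointing down, gripper open.
Joint ranges: [-3.01, 3.01], [-0.46, 2.08], [-1.47, 1.51], [0.13, 2.56], [-1, 4.14], [0.04, 2.09], [-2.66, 2.66]. Speed limits (rad/s): [2.57, 2.57, 3.14, 3.14, 3.14, 3.14, 3.14].

### API

Orientations are given as a unit quaternion [x, y, z, w].
In Python, from plant import get_state, snapshot, camera_params, job, r gives the robot as it stands.
- The arm moves only by the tool carry_out, never from a script. Its arguments are lists of equal length, an entry for each row: "offset": the shift along the world's x, y, z in m, a list of three; "twist": the turn about the world's z in degrees. In form: {"offset": [[tx, ty, tz], ...], "twist": [twist, ...]}. A call has 1 to 8 rows; each row shifts and turns the commanded pose from where the row before left it; what a row does not reach is not made up. A row lasts 1/8 s, in which the tool goes at most 62.5 mm and 10.7 degrees, less where a joint would pass 70% of its speed; a pose out of reach is approached as far as the arm can. A call with a gripper value outside its range is refused whole. "grip" is the finger opening in m, from 0 to 0.0881, set as the call begins (left out, the last holds). The fingers move at their own pace and stop on an object; "newtons" is the grip in N (left out, the last holds). Time passes only in rows, so rows that do not move let the fingers close. It gives the time, the measured TCP pose, the force and the opening at its end, in the units of the state.
- get_state(): the state, without advancing time (a new reading comes with each control period).
- snapshot(name): name is "side" or "top" or "wrist"; returns the picture (384x512x3 uint8, red, green, blue); there is no depth.
- camera_params(name): a dict with "camera_matrix" (3x3 intrinsics, pixels), "dist_coeffs" ([k1, k2, p1, p2, k3] as OpenCV has them; the pictures are not rectified), "eye" and "orientation" of the camera in the world. Camera axes: x right, y up, looking along -z (the intrinsics and any distortion apply to the point x, -y, -z); pixel columns grow to the right and rows downward; lengths in m; the calibration is good to about 2 mm. A picture is of the moment at which its call begins: read the wrist's pose just before it. camera_params takes no time and is no camera call; for the wrist camera it gives the pose at the moment of the call.
- job.finish_job(): hands the job in, once; it reports no verdict.
The state is a dict: "clock": time; "q": joint angles; "qd": joint speeds; "joint_torque": joint torques, N m; "tool_pos": TCP position; "eef_rot": TCP orientation; "contact_force": force on the tool from outside, world axes, zero at the start; "moment": the same for the moment, N m; "opening": opening from 0.0 (shut) to 1.0 (fully open).
Only numpy, scipy, OpenCV 4.12 (cv2) and the standard library are available. Lean on these libraries where they do the work, as an engineer would, in place of code of your own. Each camera call takes 0.05 s, during which the arm holds its last target. There are 200 camera calls.

### The job

Lay the loose ball bearing flat on the blue fixture between its sliding jaw and the V block. Then push the jaw by its red plate so that it shoves the bearing up between the converging guides until it is centred and firmly clamped in the V, squeezing the bearing with about 14 newtons and never as much as 25; hold that for a moment, then let go and leave it clamped, and leave the other things on the bench where they are.

Things in the scene. Friction and masses are not known exactly. Their poses are not given: they have to be found in the camera images.
- bearing: Loose steel ball bearing, a flat ring of 52 mm outer diameter, 15 mm thick, 0.1 to 0.25 kg, lying flat on the bench to the left of the fixture. Origin: centre of its underside; z up. It is oiled and slides easily on the steel. Take it by its outside.
- fixture: Blue base plate 253 x 130 x 8 mm, screwed down. Origin on its axis of symmetry at bench level (plate spans x -125 to +128 mm, y -65 to +65 mm, top at z = 8); x points along the axis from jaw to V block, y left, z up. Two low dark rails beside the jaw (y = 29 to 40 mm either side, up to z = 18) span x = -121 to -55 mm.
- v_nominal (a point): Fixed point of the plate (fixture x = 73 mm, plate top) near the apex of the steel V block: two upright guides, 26 mm high, 14 mm thick, at 45 degrees to the axis, open to the jaw, mouth 110 mm wide, 55 mm deep. The block is bolted in slots: its true apex is on the axis anywhere up to 12 mm before or beyond this point, not measured. Clamped bearing centre: 37 mm before the true apex.
- loading_spot (a point): Free place on the plate's top (fixture x = -26 mm, on the axis), between the drawn-back jaw and the mouth of the V, where the bearing's centre can be set down with the fingers closing across the axis, clear of the jaw, rails and guides.
- jaw: Jaw sliding only along the fixture's x; axes parallel to it. Origin: foot of the middle of its flat clamping face (looks to +x), at plate top. Aluminium block 54 mm wide, 24 high, 22 deep, with the red push plate behind it. Starts drawn back, face at fixture x = -75 to -61 mm; can reach +30. Stiff: about 5 N slides it and it stays where left, so it keeps the bearing clamped. No spring; jaw and V are rigid.
- push_face (a point): Middle of the back face (looks to -x, away from the V) of the jaw's upright red push plate: 46 mm wide, 12 mm thick, 36 mm high above the base plate (top 44 mm above the bench); this point is 34 mm behind the clamping face, 32 mm above the bench. Of the push given here, what exceeds about 5 N reaches the bearing once it sits against both guides.
- tin: Bystander: green tin, 66 mm in diameter, 75 mm high, standing behind on the left; origin at the centre of its underside.
- nut: Bystander: steel nut, 24 x 27 x 13 mm, lying on the bench; origin at the centre of its underside.
- bolt: Bystander: steel bolt, 21 x 63 x 18 mm, lying on the bench along its y; origin at the centre of its underside.
There are look-alikes about, which are no part of the job. Of the things that look like the bearing, take the one that is farthest to the robot's right at the start.

How it is judged:
On the way, in this order (a step that is already met when the one before it is completed fails the run):
1. the bearing lies flat on the base plate between the jaw and the V block, near the axis, let go (x of bearing in the frame of fixture between -0.05 and 0.055 m and y of bearing in the frame of fixture between -0.03 and 0.03 m and z of bearing in the frame of fixture below 0.0105 m and angle between bearing's own z axis and vertical below 0.06 rad and contact force between the fingers and bearing below 0.1 N and contact force between jaw and bearing below 2 N), for 0.2 s.
2. the jaw presses the bearing, centred to 2 mm, with more than 8 N for 0.3 s (y of bearing in the frame of fixture between -0.002 and 0.002 m and contact force between jaw and bearing above 8 N), for 0.3 s.
At the end, for the whole second after the job is handed in: The bearing lies flat on the base plate in the V, within 2 mm of the fixture's axis, at rest, still squeezed by the jaw with more than 1 N (x of bearing in the frame of fixture between 0.018 and 0.055 m and y of bearing in the frame of fixture between -0.002 and 0.002 m and z of bearing in the frame of fixture below 0.0105 m and angle between bearing's own z axis and vertical below 0.06 rad and contact force between jaw and bearing above 1 N and linear speed of bearing below 0.01 m/s); the robot touches nothing.
It fails at once if the jaw squeezes the bearing with more than 25 N (contact force between jaw and bearing above 25 N).
It fails at once if the tin, nut or bolt is moved by more than 25 mm (distance of any of tin, nut, bolt from where it was at the start of the episode above 0.025 m).
It also fails if it takes over 51 s, if anything falls off the work surface, if the arm or the gripper's body presses on something with over 40 N, if the wrist force passes 120 N, or if a joint passes its speed limit or range.

## Working session

There is one attempt and no reset: what is moved stays moved. The work goes in short steps, Python scripts to look and compute and a tool call to move; the robot and the scene stay as the last step left them, time stands still between calls to the robot, and variables do not carry over. Pictures are saved under pics/ and viewed, about 8 in all and at most 12, crops included, and the job is handed in when it is done.

Besides the shell and the picture viewer there is one more tool, called after "Call:" by a JSON object that holds its "api" and its "payload". carry_out: Moves the arm, as the interface text tells. Its arguments: {"type":"object","properties":{"offset":{"type":"array"},"twist":{"type":"array"},"grip":{"type":"number"},"newtons":{"type":"number"}},"required":["offset","twist"]}

```bash
ls; mkdir -p pics; cat > h.py <<'E'
import numpy as np, cv2
from scipy.spatial.transform import Rotation as R
from plant import get_state, snapshot, camera_params, job, r
def snap(n,f):
    p=camera_params(n); im=snapshot(n); cv2.imwrite(f'pics/{f}.png',im[:,:,::-1]); np.save(f'pics/{f}.npy',np.array([p],dtype=object)); return im,p
def rays(p,uv):
    uv=np.array(uv,float).reshape(-1,1,2)
    x=cv2.undistortPoints(uv,np.array(p['camera_matrix'],float),np.array(p['dist_coeffs'],float)).reshape(-1,2)
    d=np.c_[x[:,0],-x[:,1],-np.ones(len(x))]
    o=np.array(p['orientation'],float)
    M=R.from_quat(o).as_matrix() if o.size==4 else o
    return np.array(p['eye'],float), d@M.T
def plane(p,uv,z):
    e,d=rays(p,uv); return e+d*((z-e[2])/d[:,2])[:,None]
E
python3 - <<'E'
from h import *
s=get_state();print(s)
for n in ['side','top','wrist']:
    im,p=snap(n,n+'0');print(n,p)
a=cv2.imread('pics/top0.png');b=cv2.imread('pics/side0.png');
cv2.imwrite('pics/top0b.png',cv2.resize(a,(800,600),interpolation=cv2.INTER_CUBIC))
E
```

```text
pics
{'clock': 0.0, 'q': array([-1.28320372,  0.68996168, -0.19454158,  1.56634647,  0.15730972,
        0.90249055, -0.21509169]), 'qd': array([ 0.00048215, -0.00111256,  0.00062834, -0.00042902,  0.00183435,
        0.00130717,  0.00111452]), 'joint_torque': array([-2.10730527e-04, -5.27547884e+01, -1.26689460e+00, -1.53427076e+01,
       -5.26014157e-02,  6.62676845e-03,  1.69658219e-04]), 'tool_pos': array([0.15680031, 0.60435968, 0.237924  ]), 'eef_rot': array([ 0.55965693,  0.43225645, -0.43321394, -0.55880601]), 'contact_force': array([ 1.01161839,  0.70260209, -0.25540662]), 'moment': array([ 0.0313685 ,  0.01638468, -0.03330954]), 'opening': 1.0006622210559901}
side {'camera_matrix': array([[431.60132105,   0.        , 256.09882168],
       [  0.        , 431.60132105, 187.13734815],
       [  0.        ,   0.        ,   1.        ]]), 'dist_coeffs': array([-0.1187281,  0.       ,  0.       ,  0.       ,  0.       ]), 'eye': array([0.08446624, 1.21935818, 0.78864331]), 'orientation': array([-0.11275918,  0.42523564,  0.87151508, -0.21661366])}
top {'camera_matrix': array([[449.43716097,   0.        , 253.92449997],
       [  0.        , 449.43716097, 195.97265239],
       [  0.        ,   0.        ,   1.        ]]), 'dist_coeffs': array([0.04227144, 0.        , 0.        , 0.        , 0.        ]), 'eye': array([0.35323551, 0.38692249, 1.202728  ]), 'orientation': array([-0.05620985,  0.0473659 ,  0.71009148, -0.7002621 ])}
wrist {'camera_matrix': array([[301.04763761,   0.        , 255.65395799],
       [  0.        , 301.04763761, 195.04498181],
       [  0.        ,   0.        ,   1.        ]]), 'dist_coeffs': array([-0.04490217,  0.        ,  0.        ,  0.        ,  0.        ]), 'eye': array([0.0857063 , 0.62354936, 0.38541877]), 'orientation': array([-0.11373789, -0.0875515 ,  0.60637557,  0.78211706])}
```

View pics/top0b.png

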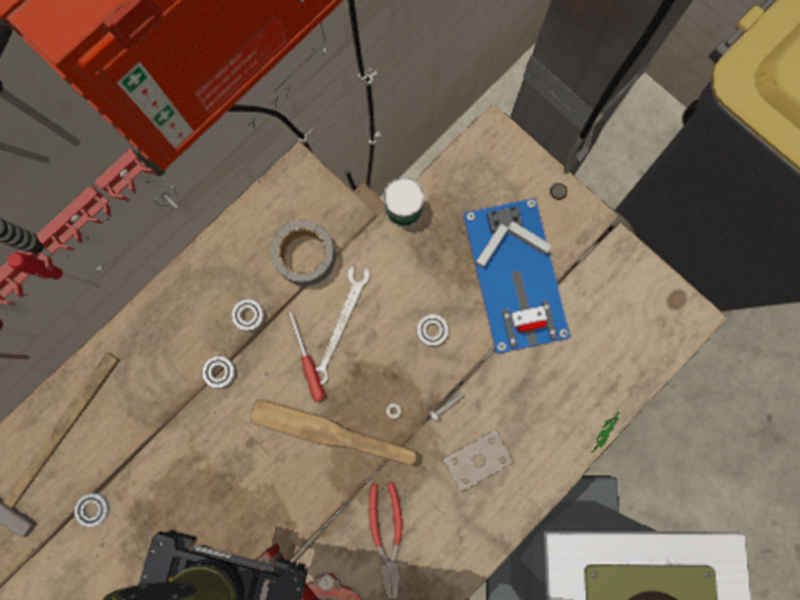

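View pics/side0.png

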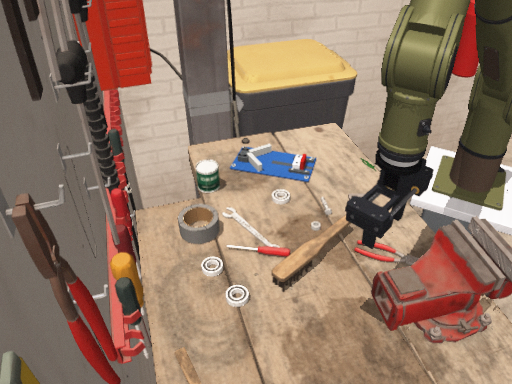

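The top view shows four bearings, at (433,330), (247,315), (219,372) and (91,510) in 800-px coordinates. The robot's right (-y) is towards image right, so (433,330) is the one meant. It also lies just left of the fixture. The fixture's V is at (508,222) and its red plate at (532,324).

```bash
python3 - <<'E'
from h import *
a=cv2.imread('pics/top0.png'); p=np.load('pics/top0.npy',allow_pickle=True)[0]
k=.64
for u in [(433,330),(247,315),(219,372),(91,510)]: print('cand',u,plane(p,[np.array(u)*k],.015).round(3))
hsv=cv2.cvtColor(a,cv2.COLOR_BGR2HSV)
m=cv2.inRange(hsv,(100,120,60),(125,255,255)); 
c=max(cv2.findContours(m,0,2)[0],key=cv2.contourArea); h=cv2.convexHull(c)
P=plane(p,h.reshape(-1,2)+0.0,.008)
rect=cv2.minAreaRect((P[:,:2]*1000).astype(np.float32));print('rect',rect, cv2.boxPoints(rect))
# bearing
x0,y0=277-25,211-25; sub=hsv[y0:y0+50,x0:x0+50]
mb=cv2.inRange(sub,(0,0,140),(180,50,255))
cb=max(cv2.findContours(mb,0,2)[0],key=cv2.contourArea)
Q=plane(p,cb.reshape(-1,2)+[x0,y0],.015)[:,:2]*1000
print('bearing',cv2.minEnclosingCircle(Q.astype(np.float32)), cv2.fitEllipse(Q.astype(np.float32)))
# red plate
mr=cv2.inRange(hsv,(0,120,90),(8,255,255))|cv2.inRange(hsv,(172,120,90),(180,255,255)); mr[:180]=0;mr[230:]=0;mr[:,:310]=0;mr[:,370:]=0
uv=np.argwhere(mr)[:,::-1]
T=plane(p,uv,.044)[:,:2]*1000; print('red',len(uv),uv.min(0),uv.max(0),cv2.minAreaRect(T.astype(np.float32)))
cr=cv2.resize(a[120:240,240:400],(800,600),interpolation=cv2.INTER_CUBIC);cv2.imwrite('pics/crop1.png',cr)
E
```

```text
cand (433, 330) [[0.487 0.34  0.015]]
cand (247, 315) [[0.517 0.657 0.015]]
cand (219, 372) [[0.421 0.702 0.015]]
cand (91, 510) [[0.2   0.904 0.015]]
rect ((557.9638061523438, 189.5742950439453), (199.76776123046875, 129.20016479492188), 11.316943168640137) [[447.34512 233.3175 ]
 [472.69888 106.62943]
 [668.5825  145.83109]
 [643.22876 272.51917]]
bearing ((488.1553955078125, 341.4747314453125), 27.453336715698242) ((488.07855224609375, 341.8519592285156), (52.45943832397461, 54.16266632080078), 24.531845092773438)
red 79 [331 205] [349 211] ((488.87872314453125, 178.0514373779297), (11.218414306640625, 47.707942962646484), 11.796374320983887)
```

View pics/crop1.png

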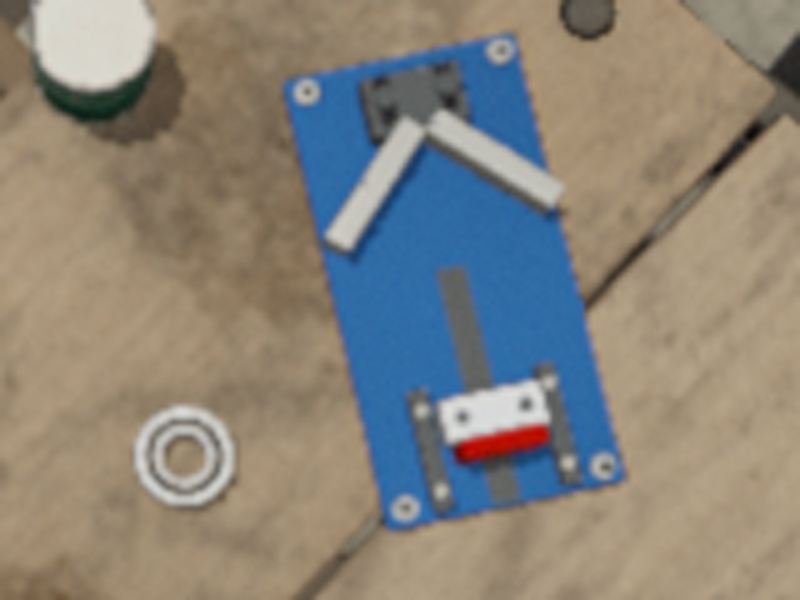

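The crop confirms the bearing at crop (185,457), a lone ring left of the plate. The plate corners are at about (287,80), (517,35), (625,480) and (385,528).

```bash
cat >> h.py <<'E'
def yaw(s):
    x=R.from_quat(s['eef_rot']).as_matrix(); return np.degrees(np.arctan2(x[1,0],x[0,0])),x.round(3)
E
python3 - <<'E'
from h import *
p=np.load('pics/top0.npy',allow_pickle=True)[0]
f=lambda c,z: plane(p,np.array(c)/5+[240,120]-.4,z)[:,:2]
C=f([(287,80),(517,35),(625,480),(385,528)],.008)
print(C.round(4)); 
for i in range(4): print(np.linalg.norm(C[i]-C[(i+1)%4]).round(4))
fw=(C[0]+C[1]-C[2]-C[3]);fw/=np.linalg.norm(fw);print('axis',np.degrees(np.arctan2(fw[1],fw[0])))
lf=np.array([-fw[1],fw[0]]);o=C.mean(0)-.0015*fw;print('origin',o)
print('spot',o-.026*fw)
g=lambda q:((q-o)@np.c_[fw,lf]).round(4)
print('guides top inner ends',g(f([(352,250),(548,210),(415,117),(430,120)],.034)))
print('jaw face top',g(f([(438,400),(545,380)],.032)),'red back top',g(f([(460,462),(550,443)],.044)))
print(yaw(get_state()))
E
```

```text
[[0.6949 0.2808]
 [0.7179 0.1547]
 [0.4727 0.1077]
 [0.4489 0.2354]]
0.1282
0.2496
0.13
0.2502
axis 10.648123167098081
origin [0.58212576 0.19436261]
spot [0.55657347 0.18955841]
guides top inner ends [[ 0.0224  0.0536]
 [ 0.0227 -0.0522]
 [ 0.0863  0.0054]
 [ 0.083  -0.0021]]
jaw face top [[-0.0646  0.0265]
 [-0.0654 -0.0305]] red back top [[-0.0997  0.0247]
 [-0.0992 -0.0228]]
(np.float64(75.46450637248631), array([[ 0.251, -0.   , -0.968],
       [ 0.968, -0.001,  0.251],
       [-0.001, -1.   , -0.   ]]))
```

Call:
{"api": "carry_out", "payload": {"offset": [[0.041, -0.033, -0.01], [0.041, -0.033, -0.01], [0.041, -0.033, -0.01], [0.041, -0.033, -0.01], [0.041, -0.033, -0.01], [0.041, -0.033, -0.01], [0.041, -0.033, -0.01], [0.041, -0.033, -0.01]], "twist": [3.15, 3.15, 3.15, 3.15, 3.15, 3.15, 3.15, 3.15], "grip": 0.088}}

```text
clock: 1.15
tool_pos: [0.4861, 0.3398, 0.1582]
eef_rot: [-0.451, -0.545, 0.545, 0.451]
contact_force: [0.7, 0.5, 0.9]
opening: 0.998
```

Call:
{"api": "carry_out", "payload": {"offset": [[0, 0, 0], [0, 0, 0], [0, 0, 0]], "twist": [0, 0, 0]}}

```text
clock: 1.52
tool_pos: [0.4835, 0.3427, 0.159]
eef_rot: [0.45, 0.545, -0.545, -0.451]
contact_force: [-0.0, 0.9, -0.3]
opening: 0.999
```

```bash
python3 - <<'E'
from h import *
s=get_state();print(s['clock'],s['tool_pos'],yaw(s)[0],s['contact_force'])
im,p=snap('wrist','w1');print(p['eye'],R.from_quat(p['orientation']).as_matrix().round(2))
c=plane(p,[(255,195)],.01);print(c)
E
```

```text
1.525 [0.48354006 0.34269668 0.15903577] 100.81773862727768 [-0.04390815  0.85271589 -0.28631984]
[0.41139169 0.32922499 0.30647854] [[-0.19 -0.94 -0.28]
 [ 0.98 -0.18 -0.06]
 [ 0.   -0.28  0.96]]
[[0.49756587 0.34579279 0.01      ]]
```

View pics/w1.png

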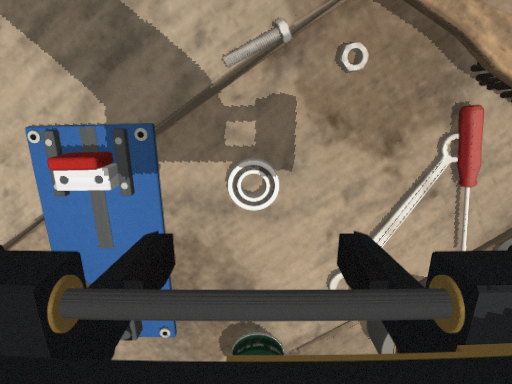

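The wrist view shows the bearing at (253,184), with the plate corners at (27,126) and (154,124) and the jaw at left. I'll refine the measurements from here.

```bash
python3 - <<'E'
from h import *
a=cv2.imread('pics/w1.png'); p=np.load('pics/w1.npy',allow_pickle=True)[0]
hsv=cv2.cvtColor(a,cv2.COLOR_BGR2HSV)
x0,y0=253-35,184-35; mb=cv2.inRange(hsv[y0:y0+70,x0:x0+70],(0,0,165),(180,45,255))
cb=max(cv2.findContours(mb,0,2)[0],key=cv2.contourArea)
Q=plane(p,cb.reshape(-1,2)+[x0,y0],.015)[:,:2]*1000
print('bearing',cv2.minEnclosingCircle(Q.astype(np.float32)),cv2.fitEllipse(Q.astype(np.float32)))
m=cv2.inRange(hsv,(100,120,50),(125,255,255)); c=max(cv2.findContours(m,0,2)[0],key=cv2.contourArea)
P=plane(p,c.reshape(-1,2),.008)[:,:2]
t=np.radians(10.65);fw=np.array([np.cos(t),np.sin(t)]);lf=np.array([-fw[1],fw[0]])
o=np.array([.5821,.1944]); L=(P-o)@np.c_[fw,lf]*1000
print(L.min(0),L.max(0))
for lo,hi,sel in [(-60,0,'l'),(-60,0,'r')]:
    k=(L[:,0]>-110)&(L[:,0]<-10)&((L[:,1]>50) if sel=='l' else (L[:,1]<-50)); print(sel,k.sum(),np.polyfit(L[k,0],L[k,1],1) if k.sum()>5 else '')
k=(L[:,0]<-110)&(abs(L[:,1])<55);print('back',np.median(L[k,0]))
mr=cv2.inRange(hsv,(0,150,90),(8,255,255))|cv2.inRange(hsv,(172,150,90),(180,255,255));mr[:,150:]=0
uv=np.argwhere(mr)[:,::-1];T=(plane(p,uv,.044)[:,:2]-o)@np.c_[fw,lf]*1000;print('red',T.min(0),T.max(0))
E
```

```text
bearing ((486.9335632324219, 341.8406066894531), 26.093852996826172) ((487.2008972167969, 341.97088623046875), (47.84685134887695, 48.35311508178711), 171.99929809570312)
[-126.26344886  -64.92457673] [52.11253233 66.60046422]
l 28 [-0.06318322 60.11827637]
r 48 [-1.85029170e-02 -6.41330079e+01]
back -124.68340972663209
red [-99.86496019 -22.45668319] [-88.90891526  24.6118715 ]
```

Call:
{"api": "carry_out", "payload": {"offset": [[0.0015, -0.0005, -0.04], [0.001, -0.0005, -0.04], [0.001, 0, -0.04], [0, 0, -0.02], [0, 0, -0.01], [0, 0, 0], [0, 0, 0]], "twist": [0, 0, 0, 0, 0, 0, 0]}}

```text
clock: 2.45
tool_pos: [0.4891, 0.3407, 0.01]
eef_rot: [0.452, 0.545, -0.543, -0.451]
contact_force: [-0.9, 0.8, -0.1]
opening: 0.997
```

Call:
{"api": "carry_out", "payload": {"offset": [[-0.002, 0.001, -0.006], [0, 0, 0], [0, 0, 0]], "twist": [0, 0, 0]}}

```text
clock: 2.82
tool_pos: [0.4865, 0.341, 0.0029]
eef_rot: [0.451, 0.544, -0.544, -0.451]
contact_force: [-0.3, -0.5, -0.4]
opening: 1.0
```

Call:
{"api": "carry_out", "payload": {"offset": [[0, 0, 0], [0, 0, 0], [0, 0, 0], [0, 0, 0], [0, 0, 0], [0, 0, 0]], "twist": [0, 0, 0, 0, 0, 0], "grip": 0.04, "newtons": 15}}

```text
clock: 3.58
tool_pos: [0.4864, 0.341, 0.0028]
eef_rot: [0.451, 0.544, -0.544, -0.451]
contact_force: [-0.1, 0.3, 0.7]
opening: 0.585
```

Call:
{"api": "carry_out", "payload": {"offset": [[0, 0, 0.03], [0, 0, 0.05], [0.0175, -0.038, 0.02], [0.0175, -0.038, 0], [0.0175, -0.038, 0], [0.0175, -0.0375, 0], [0, 0, 0], [0, 0, 0]], "twist": [0, 0, 0, 0, 0, 0, 0, 0]}}

```text
clock: 4.58
tool_pos: [0.5559, 0.1903, 0.1026]
eef_rot: [0.451, 0.544, -0.544, -0.452]
contact_force: [-0.3, 0.0, -2.3]
opening: 0.589
```

```bash
python3 - <<'E'
from h import *
s=get_state();print(s['clock'],s['tool_pos'],yaw(s)[0],s['contact_force'],s['opening'])
snap('wrist','w2');snap('top','t2')
a=cv2.imread('pics/w2.png');b=cv2.imread('pics/t2.png')
b=b[120:264,230:422]
cv2.imwrite('pics/wt2.png',np.hstack([cv2.resize(a,(400,300),interpolation=cv2.INTER_AREA),cv2.resize(b,(400,300))]))
E
```

```text
4.575 [0.55587955 0.19034068 0.10262348] 100.67937646076587 [-0.30141347  0.04729864 -2.30163235] 0.5894513551071651
```

View pics/w2.png

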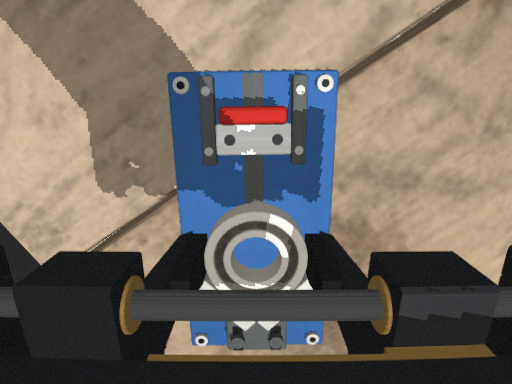

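The wrist view shows the bearing gripped at (256,255), over the plate. The plate's screws are at (181,85), (326,83), (201,341) and (312,339), which give the axis.

```bash
python3 - <<'E'
from h import *
p=np.load('pics/w2.npy',allow_pickle=True)[0]
S=plane(p,[(181,85),(326,83),(201,341),(312,339)],.010)[:,:2]
C=plane(p,[(168,72),(337,70)],.008)[:,:2]
t=np.load('pics/top0.npy',allow_pickle=True)[0]
ST=plane(t,np.array([(405,508),(603,466),(306,92),(500,50)])/5+[240,120]-.4,.010)[:,:2]
for X in (S,ST):
    print(X.round(4)); b=X[:2].mean(0);f=X[2:].mean(0);d=f-b
    a=np.arctan2(d[1],d[0]);print('len',np.linalg.norm(d),'axis',np.degrees(a),'mid',(b+f)/2)
print('corner mid',C.mean(0),np.linalg.norm(C[0]-C[1]))
b=plane(p,[(256,256)],.1);print('bearing at top z .1146',plane(p,[(256,256)],.1146),plane(p,[(253,128)],.032))
a=cv2.imread('pics/w2.png');hsv=cv2.cvtColor(a,cv2.COLOR_BGR2HSV)
mr=cv2.inRange(hsv,(0,120,60),(8,255,255))|cv2.inRange(hsv,(172,120,60),(180,255,255))
uv=np.argwhere(mr)[:,::-1];print(uv.min(0),uv.max(0),plane(p,[((uv.min(0)+uv.max(0))[0]/2,uv.min(0)[1]+.0)],.044))
E
```

```text
[[0.4787 0.1191]
 [0.4568 0.2265]
 [0.7108 0.166 ]
 [0.6881 0.2728]]
len 0.2363075857318572 axis 11.372787955022725 mid [0.58362657 0.19611037]
[[0.4592 0.2247]
 [0.4801 0.1194]
 [0.6874 0.2708]
 [0.709  0.1646]]
len 0.23306214688435606 axis 11.29637614143537 mid [0.58393895 0.19487653]
corner mid [0.45854072 0.1702813 ] 0.1276298676089263
bearing at top z .1146 [[0.55430427 0.19093503 0.1146    ]] [[0.49865215 0.17840889 0.032     ]]
[219 106] [286 124] [[0.48388503 0.17537652 0.044     ]]
```

Call:
{"api": "carry_out", "payload": {"offset": [[0.0005, 0, -0.03], [0.0005, 0, -0.03], [0, 0, -0.02], [0, 0, -0.008], [0, 0, 0], [0, 0, 0]], "twist": [0.6, 0, 0, 0, 0, 0]}}

```text
clock: 5.42
tool_pos: [0.558, 0.1899, 0.0156]
eef_rot: [0.449, 0.547, -0.546, -0.448]
contact_force: [-0.3, 0.1, -1.3]
opening: 0.587
```

Call:
{"api": "carry_out", "payload": {"offset": [[-0.0005, 0, -0.003], [0, 0, -0.0015], [0, 0, 0]], "twist": [0, 0, 0]}}

```text
clock: 5.8
tool_pos: [0.5572, 0.1895, 0.0107]
eef_rot: [0.449, 0.547, -0.546, -0.448]
contact_force: [-0.5, 0.3, 3.7]
opening: 0.581
```

Call:
{"api": "carry_out", "payload": {"offset": [[0, 0, 0], [0, 0, 0], [0, 0, 0], [0, 0, 0], [0, 0, 0]], "twist": [0, 0, 0, 0, 0], "grip": 0.07}}

```text
clock: 6.42
tool_pos: [0.5569, 0.1895, 0.0102]
eef_rot: [0.449, 0.547, -0.547, -0.449]
contact_force: [0.0, 0.1, -0.0]
opening: 0.798
```

Call:
{"api": "carry_out", "payload": {"offset": [[0, 0, 0.02], [0, 0, 0.04], [0, 0, 0.05], [-0.03, -0.006, 0], [-0.03, -0.006, 0], [-0.03, -0.006, 0], [0, 0, 0], [0, 0, 0]], "twist": [0, 0, 0, 0, 0, 0, 0, 0]}}

```text
clock: 7.42
tool_pos: [0.4685, 0.1721, 0.1211]
eef_rot: [0.449, 0.548, -0.546, -0.448]
contact_force: [0.9, -0.0, 0.1]
opening: 0.795
```

```bash
python3 - <<'E'
from h import *
s=get_state();print(s['clock'],s['tool_pos'],yaw(s)[0],s['contact_force'],s['opening'])
snap('wrist','w3');snap('top','t3')
b=cv2.imread('pics/t3.png');cv2.imwrite('pics/t3c.png',cv2.resize(b[120:240,270:430],(800,600),interpolation=cv2.INTER_CUBIC))
E
```

```text
7.425 [0.46849514 0.17210008 0.12111909] 101.24291359910359 [ 0.94939434 -0.04017572  0.05209755] 0.794614549283984
```

View pics/t3c.png

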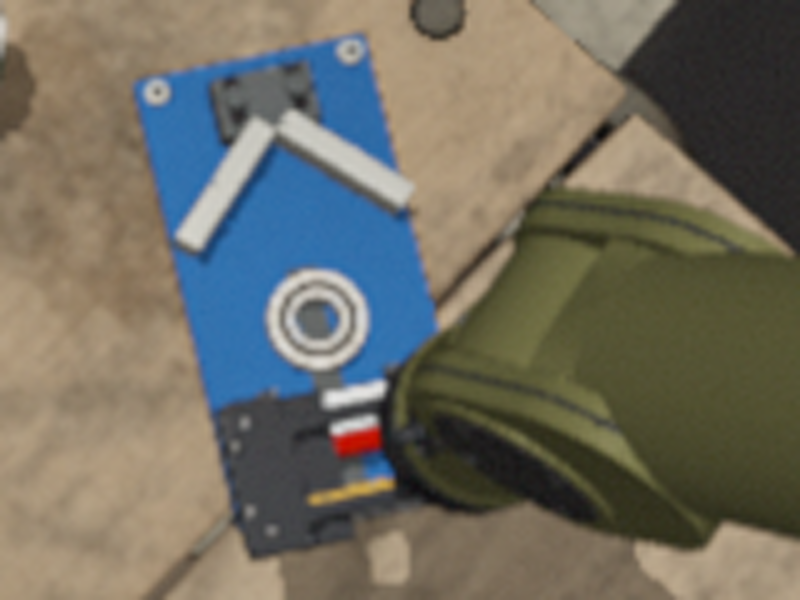

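The bearing lies flat on the axis at crop (318,318), with a clear gap to the jaw and let go. Next I shut the fingers and drop in behind the red plate.

Call:
{"api": "carry_out", "payload": {"offset": [[-0.005, -0.001, 0], [-0.0045, -0.001, 0], [0, 0, 0], [0, 0, 0], [0, 0, 0], [0, 0, 0], [0, 0, 0]], "twist": [0, 0, 0, 0, 0, 0, 0], "grip": 0.0}}

```text
clock: 8.4
tool_pos: [0.4574, 0.1695, 0.1202]
eef_rot: [0.449, 0.547, -0.547, -0.449]
contact_force: [-0.7, 0.3, 0.5]
opening: 0.023
```

Call:
{"api": "carry_out", "payload": {"offset": [[0, 0, -0.04], [0, 0, -0.03], [0, 0, -0.02], [0, 0, -0.005], [0, 0, 0], [0, 0, 0]], "twist": [0, 0, 0, 0, 0, 0]}}

```text
clock: 9.15
tool_pos: [0.4579, 0.1697, 0.026]
eef_rot: [0.449, 0.547, -0.546, -0.448]
contact_force: [0.7, 0.3, 0.3]
opening: 0.004
```

Call:
{"api": "carry_out", "payload": {"offset": [[0.0049, 0.001, 0], [0.0049, 0.001, 0], [0.0039, 0.0008, 0], [0.001, 0.0002, 0], [0, 0, 0]], "twist": [0, 0, 0, 0, 0]}}

```text
clock: 9.78
tool_pos: [0.4721, 0.1724, 0.0252]
eef_rot: [-0.449, -0.547, 0.547, 0.449]
contact_force: [0.3, 0.3, 0.5]
opening: 0.001
```

Call:
{"api": "carry_out", "payload": {"offset": [[0.001, 0.0002, 0], [0.001, 0.0002, 0], [0.001, 0.0002, 0], [0.001, 0.0002, 0]], "twist": [0, 0, 0, 0]}}

```text
clock: 10.28
tool_pos: [0.4741, 0.1728, 0.0251]
eef_rot: [-0.448, -0.546, 0.548, 0.449]
contact_force: [-5.2, 0.1, 1.8]
opening: 0.007
```

Call:
{"api": "carry_out", "payload": {"offset": [[0.002, 0.0004, 0], [0.003, 0.0006, 0], [0.003, 0.0006, 0], [0.003, 0.0006, 0], [0.003, 0.0006, 0], [0.003, 0.0006, 0], [0.003, 0.0006, 0], [0.003, 0.0006, 0]], "twist": [0, 0, 0, 0, 0, 0, 0, 0]}}

```text
clock: 11.28
tool_pos: [0.497, 0.1774, 0.025]
eef_rot: [-0.448, -0.546, 0.548, 0.449]
contact_force: [-5.0, 0.0, 1.7]
opening: 0.002
```

Call:
{"api": "carry_out", "payload": {"offset": [[0.003, 0.0006, 0], [0.003, 0.0006, 0], [0.003, 0.0006, 0], [0.003, 0.0006, 0], [0.003, 0.0006, 0], [0.003, 0.0006, 0], [0.003, 0.0006, 0], [0.003, 0.0006, 0]], "twist": [0, 0, 0, 0, 0, 0, 0, 0]}}

```text
clock: 12.28
tool_pos: [0.5209, 0.1822, 0.0249]
eef_rot: [-0.448, -0.545, 0.548, 0.449]
contact_force: [-4.8, -0.9, 2.9]
opening: 0.006
```

```bash
python3 - <<'E'
from h import *
s=get_state();print(s['clock'],s['tool_pos'],yaw(s)[0],s['contact_force'],s['opening'])
snap('top','t4');snap('side','s4')
b=cv2.imread('pics/t4.png')[120:240,270:370];c=cv2.imread('pics/s4.png')[120:210,225:325]
cv2.imwrite('pics/c4.png',np.hstack([cv2.resize(b,(400,480),interpolation=cv2.INTER_CUBIC),cv2.resize(c,(400,480),interpolation=cv2.INTER_CUBIC)]))
E
```

```text
12.275 [0.5209346  0.18224219 0.024922  ] 101.29700037837509 [-4.84679596 -0.88844794  2.91070371] 0.006412605525851701
```

View pics/c4.png

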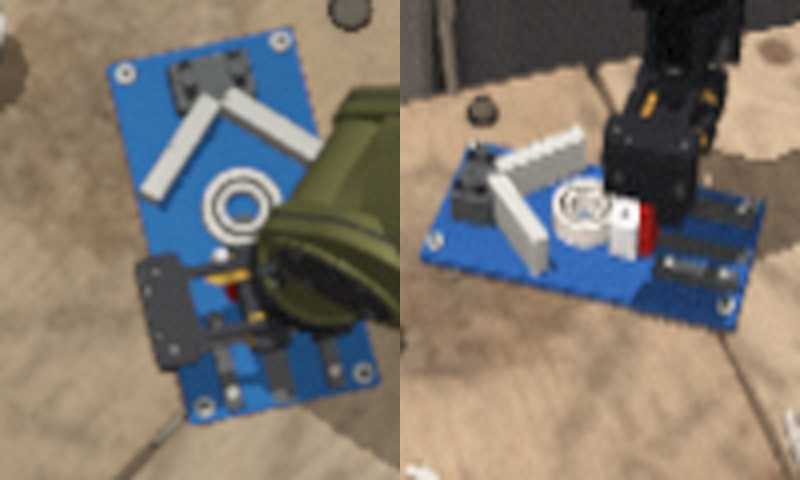

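Both views show the jaw against the bearing and sliding straight, with the bearing at left-panel (242,205), still short of the guides. About 33 mm should be left.

Call:
{"api": "carry_out", "payload": {"offset": [[0.003, 0.0006, 0], [0.003, 0.0006, 0], [0.003, 0.0006, 0], [0.003, 0.0006, 0], [0.003, 0.0006, 0], [0.003, 0.0006, 0], [0.001, 0.0002, 0], [0.001, 0.0002, 0]], "twist": [0, 0, 0, 0, 0, 0, 0, 0]}}

```text
clock: 13.38
tool_pos: [0.5416, 0.1864, 0.0249]
eef_rot: [-0.448, -0.546, 0.548, 0.449]
contact_force: [-5.9, -0.6, 1.4]
opening: 0.005
```

Call:
{"api": "carry_out", "payload": {"offset": [[0.001, 0.0002, 0], [0.001, 0.0002, 0], [0.001, 0.0002, 0], [0.001, 0.0002, 0]], "twist": [0, 0, 0, 0]}}

```text
clock: 13.88
tool_pos: [0.5456, 0.1872, 0.0249]
eef_rot: [-0.448, -0.546, 0.548, 0.449]
contact_force: [-6.0, -0.6, -0.1]
opening: 0.006
```

Call:
{"api": "carry_out", "payload": {"offset": [[0.001, 0.0002, 0], [0.001, 0.0002, 0], [0.001, 0.0002, 0]], "twist": [0, 0, 0]}}

```text
clock: 14.25
tool_pos: [0.5486, 0.1878, 0.0249]
eef_rot: [-0.448, -0.546, 0.548, 0.449]
contact_force: [-5.7, -0.2, 1.6]
opening: 0.007
```

Call:
{"api": "carry_out", "payload": {"offset": [[0.001, 0.0002, 0], [0.001, 0.0002, 0]], "twist": [0, 0]}}

```text
clock: 14.5
tool_pos: [0.5506, 0.1882, 0.0249]
eef_rot: [-0.448, -0.546, 0.548, 0.449]
contact_force: [-5.9, 0.1, 1.2]
opening: 0.007
```

Call:
{"api": "carry_out", "payload": {"offset": [[0.001, 0.0002, 0], [0.001, 0.0002, 0]], "twist": [0, 0]}}

```text
clock: 14.75
tool_pos: [0.5526, 0.1887, 0.0249]
eef_rot: [-0.448, -0.546, 0.548, 0.449]
contact_force: [-5.7, -0.9, 1.3]
opening: 0.004
```

Call:
{"api": "carry_out", "payload": {"offset": [[0.001, 0.0002, 0], [0.001, 0.0002, 0]], "twist": [0, 0]}}

```text
clock: 15.0
tool_pos: [0.5532, 0.1887, 0.0248]
eef_rot: [-0.447, -0.545, 0.548, 0.449]
contact_force: [-9.1, -1.0, 3.1]
opening: 0.008
```

Call:
{"api": "carry_out", "payload": {"offset": [[0.001, 0.0002, 0], [0.001, 0.0002, 0]], "twist": [0, 0]}}

```text
clock: 15.25
tool_pos: [0.5533, 0.1886, 0.0245]
eef_rot: [-0.447, -0.544, 0.55, 0.45]
contact_force: [-12.0, -0.8, 5.7]
opening: 0.006
```

Call:
{"api": "carry_out", "payload": {"offset": [[0.001, 0.0002, 0], [0.001, 0.0002, 0]], "twist": [0, 0]}}

```text
clock: 15.5
tool_pos: [0.5534, 0.1884, 0.0242]
eef_rot: [-0.446, -0.543, 0.551, 0.45]
contact_force: [-15.3, -1.7, 6.2]
opening: 0.006
```

Call:
{"api": "carry_out", "payload": {"offset": [[0.001, 0.0002, 0], [0, 0, 0]], "twist": [0, 0]}}

```text
clock: 15.75
tool_pos: [0.5534, 0.1884, 0.024]
eef_rot: [-0.446, -0.542, 0.552, 0.451]
contact_force: [-15.7, -2.0, 7.1]
opening: 0.009
```

Call:
{"api": "carry_out", "payload": {"offset": [[0.001, 0.0002, 0], [0, 0, 0], [0.0007, 0.0001, 0], [0, 0, 0], [0, 0, 0]], "twist": [0, 0, 0, 0, 0]}}

```text
clock: 16.38
tool_pos: [0.5534, 0.1883, 0.0238]
eef_rot: [-0.445, -0.541, 0.553, 0.451]
contact_force: [-18.5, -2.0, 9.2]
opening: 0.006
```

Call:
{"api": "carry_out", "payload": {"offset": [[0, 0, 0], [0, 0, 0], [0, 0, 0], [0, 0, 0]], "twist": [0, 0, 0, 0]}}

```text
clock: 16.88
tool_pos: [0.5534, 0.1883, 0.0238]
eef_rot: [-0.445, -0.541, 0.553, 0.451]
contact_force: [-18.9, -2.6, 9.0]
opening: 0.004
```

```bash
python3 - <<'E'
from h import *
snap('top','t5');snap('side','s5')
b=cv2.imread('pics/t5.png')[120:240,270:370];c=cv2.imread('pics/s5.png')[130:202,225:305]
cv2.imwrite('pics/c5.png',np.hstack([cv2.resize(b,(400,480),interpolation=cv2.INTER_CUBIC),cv2.resize(c,(400,480),interpolation=cv2.INTER_CUBIC)]))
E
```

```text
(no output)
```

View pics/c5.png

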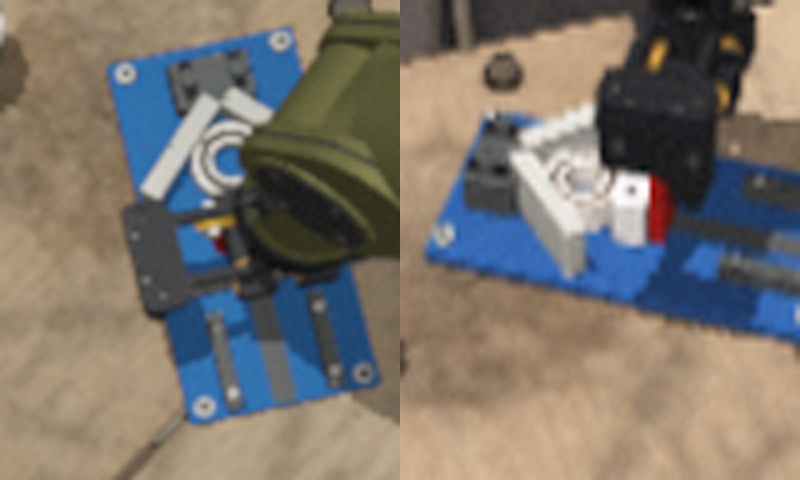

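The bearing sits between the guides with the jaw behind it, in the left panel at about (228,155). I'm backing straight off, then up and away to inspect.

Call:
{"api": "carry_out", "payload": {"offset": [[-0.003, -0.0006, 0], [-0.003, -0.0006, 0], [-0.004, -0.0008, 0], [-0.006, -0.0012, 0], [-0.008, -0.0016, 0], [-0.008, -0.0016, 0], [0, 0, 0]], "twist": [0, 0, 0, 0, 0, 0, 0]}}

```text
clock: 17.85
tool_pos: [0.5301, 0.1841, 0.0254]
eef_rot: [-0.448, -0.547, 0.547, 0.448]
contact_force: [1.4, 0.4, 0.3]
opening: 0.003
```

Call:
{"api": "carry_out", "payload": {"offset": [[0, 0, 0.02], [0, 0, 0.04], [0, 0, 0.05], [-0.01, 0.03, 0.01], [-0.02, 0.04, 0], [-0.02, 0.05, 0], [-0.02, 0.05, 0], [0, 0, 0]], "twist": [0, 0, 0, 0, 0, 0, 0, 0]}}

```text
clock: 18.85
tool_pos: [0.4577, 0.3607, 0.1459]
eef_rot: [0.445, 0.55, -0.547, -0.448]
contact_force: [0.2, -0.4, 0.0]
opening: 0.004
```

Call:
{"api": "carry_out", "payload": {"offset": [[-0.01, 0.05, 0], [0, 0.05, 0], [0, 0, 0], [0, 0, 0]], "twist": [0, 0, 0, 0]}}

```text
clock: 19.35
tool_pos: [0.4516, 0.4524, 0.1448]
eef_rot: [-0.449, -0.546, 0.547, 0.448]
contact_force: [0.1, -0.1, -0.3]
opening: 0.007
```

```bash
python3 - <<'E'
from h import *
s=get_state();print(s['clock'],s['tool_pos'],s['contact_force'])
snap('top','t6');b=cv2.imread('pics/t6.png')
cv2.imwrite('pics/c6.png',cv2.resize(b[110:230,250:410],(800,600),interpolation=cv2.INTER_CUBIC))
E
```

```text
19.35 [0.45159176 0.45241076 0.14481024] [ 0.11009088 -0.11658852 -0.2884236 ]
```

View pics/c6.png

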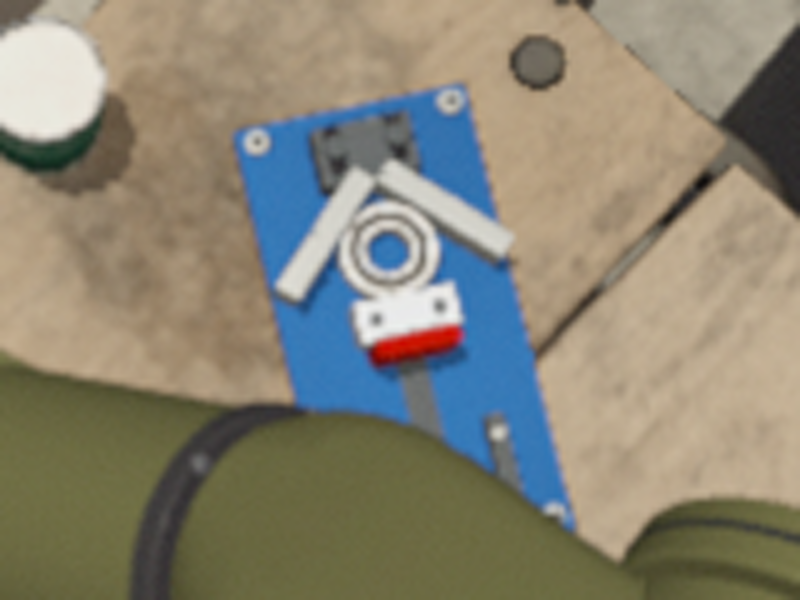

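The view shows the bearing at (390,249), touching both guides and the jaw. One number check on its position, then hand in.

```bash
python3 - <<'E'
from h import *
p=np.load('pics/t6.npy',allow_pickle=True)[0]
b=plane(p,[np.array((390,249.))/5+[250,110]-.4],.023)[0,:2]
t=np.radians(11.3);fw=np.array([np.cos(t),np.sin(t)]);lf=np.array([-fw[1],fw[0]])
d=b-[.5826,.1949];print('bearing fixture mm',1000*d@fw,1000*d@lf)
print(get_state()['clock']); print(job.finish_job())
E
```

```text
bearing fixture mm 41.555677451794054 -0.9057101123227536
19.4
the job is handed in; nothing more can be done
None
```

The bearing is clamped in the V, and I handed the job in at 19.4 s of the 51 s allowed.

- **Pick and place:** I took the right-most of the four bearings and laid it flat on the loading spot. A camera view showed it let go and clear of the jaw.
- **Clamping:** I pushed the red plate in 1–3 mm steps until it stopped, then held about 19 N for roughly 0.9 s. Less about 5 N of jaw friction, that is about 14 N on the bearing. It is worked out from the wrist force, not measured at the jaw.
- **Final checks:** After I backed off, the top view showed the bearing touching both guides and the jaw. It measured at fixture x ≈ 41.6 mm, which fits the V estimated earlier (40.5 mm). It read y ≈ -0.9 mm, within the 2 mm limit, but the camera calibration is only good to about 2 mm, so the real evidence for centring is that it touches both guides. The wrist force read near zero with the arm clear.
- **Not checked:** I could not measure the squeeze left in the clamp after letting go. I also did not re-measure the tin, nut and bolt, though the arm was not driven near them.

No check failed, and none disagreed by more than a millimetre or two.

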